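# Open the lamp supply's service panel at the microscope bench

### The arm

A 6-joint arm with a two-finger parallel gripper is mounted at the origin on the work surface. World frame = base frame: x ahead of the robot, y to its left, z up, the work surface at z = 0. Lengths are in mm, angles in rad, forces in N, time in s.
With the tool pointing down it reaches from about 350 to 975 mm from the base axis. Payload 7.1 kg.
Tool frame: the origin (TCP) lies on the mounting face of the last link; the fingertips stand 182 mm ahead of it and the grasp point (between the pads) lies 163 mm ahead of it (ctrl.tcp_to_tips is the distance from the TCP to the fingertips, in mm); z points along the fingers, y is the direction in which the jaws open and shut (so a half turn about z gives the same grasp; the last joint's range is limited). The gripper opens to 88 mm and grips with 3 to 60 N. Pads are 20 mm wide; open, the fingers measure 115 mm over their backs; the gripper's body (75 mm by 178 mm) begins 61 mm behind the grasp point.
Start: joints at [-1.239, 0.423, 1.63, -0, 1.089, -0.019], TCP at [214.798, -586.914, 404.675] pointing down, gripper open.
Joint ranges: [-3, 3], [-0.9, 2.11], [0.09, 2.58], [-1.31, 4.45], [0.11, 2.69], [-2.54, 2.54]. Speed limits (rad/s): [2.39, 2.39, 3.01, 3.14, 3.14, 3.14].

### API

Orientations are given as a rotation vector (axis times angle).
In Python, from workcell import ctrl gives the robot as it stands. The module is installed in compiled form; this text tells all that it offers.
- The arm moves only by the tool send_rows, never from a script. Its argument "commands" is a list of rows, each an object with "translation": the shift along the world's x, y, z normalised to -1 to 1, where 1 is 0.1 m, a list of three; "twist": the turn, a rotation vector about the world's x, y, z normalised to -1 to 1, where 1 is 0.5 rad, a list of three. A call has exactly 10 rows; each row is the pose to reach, as a shift and turn from the pose commanded when the call began; what a row does not reach only later rows make up. A row lasts 1/10 s, in which the tool goes at most 50 mm and 8.59 degrees, less where a joint would pass 70% of its speed; a pose out of reach is approached as far as the arm can. A call with a number of a shift or a turn outside -1 to 1 is refused whole. A call with a gripper value outside its range is refused whole. "grip" is the closure, from -1 (fully open) to 1 (shut), set as the call begins (left out, the last holds). The fingers move at their own pace and stop on an object; the grip force is fixed at half the most. Time passes only in rows, so rows that repeat a pose let the fingers close, or fill a call up. It gives the time, the measured TCP pose, the force and the opening at its end, in the units of the state.
- ctrl.get_obs(): the state, without advancing time (a new reading comes with each control period).
- ctrl.get_image(name): name is "scene" or "top" or "wrist"; returns a dict with "img" (480x640x3 uint8, red, green, blue), "intrinsics" (3x3 intrinsics, pixels), "dist" ([k1, k2, p1, p2, k3] as OpenCV has them; the pictures are not rectified), "cam_to_world" (4x4, takes a point from camera to world coordinates). Camera axes: x right, y down, z forward; pixel columns grow to the right and rows downward; lengths in mm; the calibration is good to about 2 mm. A picture is of the moment at which its call begins. There is no depth.
- ctrl.close_job(): hands the job in, once; it reports no verdict.
The state is a dict: "t": time; "qpos": joint angles; "qvel": joint speeds; "joint_torque": joint torques, N m; "ee_pos": TCP position; "orientation": TCP orientation; "ft_force": force on the tool from outside, world axes, zero at the start; "moment": the same for the moment, N m; "width": finger opening in mm.
Only numpy, scipy, OpenCV 4.12 (cv2) and the standard library are available. Lean on these libraries where they do the work, as an engineer would, in place of code of your own. Each camera call takes 0.05 s, during which the arm holds its last target. There are 200 camera calls.

### The job

The lamp supply needs a new bulb: on the white case with the YELLOW top panel, turn the key of the latch a full quarter turn clockwise to unlock it, then lift the yellow panel by its bar handle and swing it up until it stands nearly upright, and let go. Leave the case with the blue panel shut and locked.

Things in the scene. Friction and masses are not known exactly. Their poses are not given: they have to be found in the camera images.
- lamp_case: white metal case, 200 (x) x 240 (y) x 88 mm high, fixed, with a yellow top panel. Origin: centre of its underside, on the bench; z up; x points from the handle side (roughly facing the robot) to the hinge side. The hinge runs along the case's y at x = +98, z = 88 mm. The panel is 196 x 236 x 4 mm, its upper face at z = 92 mm.
- lamp_key_grip (a point): point in the black grip of the yellow panel's key (it stays in its lock), on the turning axis: x +20, y -50, z 124 mm in the case's frame, panel shut. Grip: upright flat bar 44 long, 10 thick, 28 mm high; its top is 12 mm above this point, the panel 32 mm below. Locked, its length lies along the case's y, red-edged end to -y at a red dot; unlocked, along x, that end to -x at a green dot.
- lamp_key (a joint): turn of the yellow panel's key, rad: 0 locked, grows clockwise seen from above, stops at 1.571 (unlocked). Starts at 0 to 0.1. It turns stiffly (about 0.06 N m) and stays where it is left. A steel cam on it under the panel holds the panel down until the key is turned.
- lamp_handle (a point): middle of the yellow panel's handle bar: dark round steel, 10 mm thick, 100 mm long, along the case's y (parallel to the hinge), axis 38 mm above the panel, a post at each end. Panel shut: at x -64, y +40, z 130 mm in the case's frame, so 162 mm from the hinge line towards the robot and 42 mm above it. The bar can turn between the finger pads as the panel swings.
- lamp_panel (a joint): opening angle of the yellow panel, rad: 0 shut (its start), grows as the handle side swings up and over towards the hinge, 1.571 upright, stops at 1.6. The hinge is stiff: the panel stays where it is left; lifting takes about 6 N at the handle.
- aux_panel (a joint): opening angle of the blue panel of the other white case, which is otherwise alike: 0 shut; to be left shut
- aux_key (a joint): turn of the blue panel's key, rad: 0 locked, starts at 0 to 0.1; to be left locked

How it is judged (in metres and radians):
On the way, in this order (a step that is already met when the one before it is completed fails the run):
1. the yellow panel's key is turned to unlocked (1.25 rad or more) with the panel still shut (value of joint lamp_key above 1.25 rad and value of joint lamp_panel below 0.1 rad), for 0.1 s.
2. the yellow panel is swung up past 1.05 rad (60 degrees) (value of joint lamp_panel above 1.05 rad), for 0.2 s.
At the end, for the whole second after the job is handed in: The yellow panel stands open by itself at 60 degrees (1.05 rad) or more and at rest, its key is still turned to unlocked (1.2 rad or more); the blue panel is shut (under 0.05 rad) and its key locked (under 0.3 rad) (value of joint lamp_panel above 1.05 rad and velocity of joint lamp_panel between -0.05 and 0.05 rad/s and value of joint lamp_key above 1.2 rad and value of joint aux_panel below 0.05 rad and value of joint aux_key below 0.3 rad); the robot touches nothing.
It fails at once if the blue panel's key is turned (0.4 rad or more) or its panel lifted (0.1 rad or more) (value of joint aux_key above 0.4 rad or value of joint aux_panel above 0.1 rad).
It also fails if it takes over 51 s, if anything falls off the work surface, if the arm or the gripper's body presses on something with over 40 N, if the wrist force passes 120 N, or if a joint passes its speed limit or range.

## Working session

There is one attempt and no reset: what is moved stays moved. The work goes in short steps, Python scripts to look and compute and a tool call to move; the robot and the scene stay as the last step left them, time stands still between calls to the robot, and variables do not carry over. Pictures are saved under pics/ and viewed, about 8 in all and at most 12, crops included, and the job is handed in when it is done.

Besides the shell and the picture viewer there is one more tool, called after "Request:" as name(argument=value, ...) on one line, values as JSON. send_rows: Moves the arm, as the interface text tells. Its arguments: {"type":"object","properties":{"commands":{"type":"array","items":{"type":"object","properties":{"translation":{"type":"array","items":{"type":"number"}},"twist":{"type":"array","items":{"type":"number"}}}}},"grip":{"type":"number"}},"required":["commands"]}

```bash
mkdir -p pics
cat > h.py <<'E'
import cv2,numpy as np
from workcell import ctrl
def snap(n,f):
    d=ctrl.get_image(n); cv2.imwrite('pics/'+f+'.png',d['img'][:,:,::-1]); np.save('pics/'+f+'.npy',{k:np.array(d[k]) for k in('intrinsics','dist','cam_to_world')},allow_pickle=True); return d
def cal(f): return np.load('pics/'+f+'.npy',allow_pickle=True).item()
def ray(c,u,v,z):
    p=cv2.undistortPoints(np.array([[[u,v]]],float),c['intrinsics'],c['dist'])[0,0]
    T=c['cam_to_world']; d=T[:3,:3]@[p[0],p[1],1]; o=T[:3,3]
    return o+d*(z-o[2])/d[2]
def proj(c,P):
    T=np.linalg.inv(c['cam_to_world']); r=cv2.Rodrigues(T[:3,:3])[0]
    return cv2.projectPoints(np.array(P,float).reshape(-1,1,3),r,T[:3,3],c['intrinsics'],c['dist'])[0][:,0]
E
python3 - <<'E'
from h import *
snap('top','top0');snap('scene','scene0');print(ctrl.get_obs())
E
```

```text
{'t': 0.1, 'qpos': array([-1.23898999e+00,  4.23763898e-01,  1.63056656e+00, -3.31384829e-05,
        1.08859243e+00, -1.89895225e-02]), 'qvel': array([-0.00084952, -0.00178898, -0.00288995,  0.00142275, -0.00165707,
        0.00175282]), 'joint_torque': array([ 1.13833044e-03, -5.45612669e+01, -2.74324161e+01,  6.45510620e-02,
        1.87582523e-02, -1.75377033e-05]), 'ee_pos': array([ 214.72892338, -586.70630557,  403.99806358]), 'orientation': array([-3.09209818e+00, -5.48003131e-01,  3.70874923e-04]), 'ft_force': array([ 0.18652049,  0.69816381, -0.25351876]), 'moment': array([-0.00524233, -0.02844238, -0.0064187 ]), 'width': 87.92084871399967}
```

View pics/top0.png

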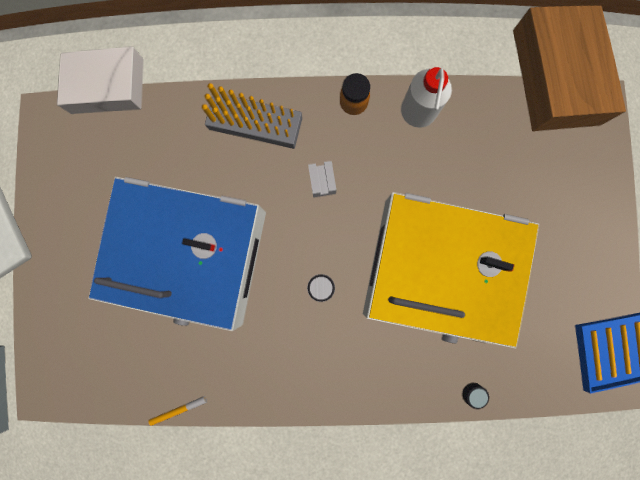

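View pics/scene0.png

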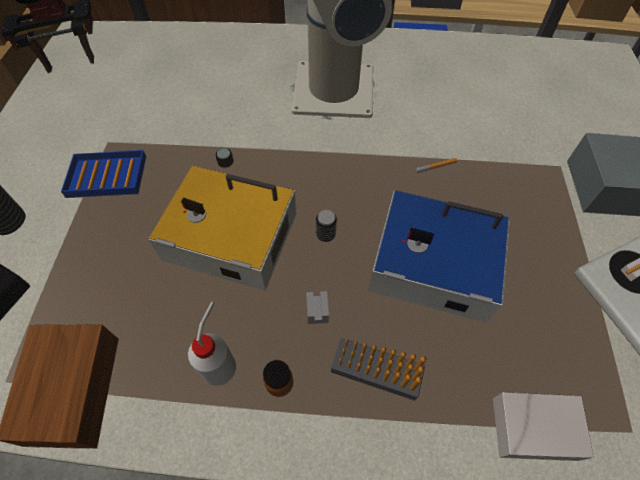

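The top view shows the yellow panel with corners at about (392,194), (539,222), (516,347) and (368,318). Its hinge is at the top (away from the robot), its key is near (497,264) and its bar runs (392,300)–(462,314). The scene view agrees, with the blue case to the robot's left.

```bash
cat >> h.py <<'E'
def W(p,P):
    x,y,a=p; P=np.array(P,float); c,s=np.cos(a),np.sin(a)
    return np.c_[x+c*P[:,0]-s*P[:,1], y+s*P[:,0]+c*P[:,1], P[:,2]]
E
python3 - <<'E'
from h import *
from scipy.optimize import least_squares
c=cal('top0')
L=[[98,118,92],[98,-118,92],[-98,-118,92],[-98,118,92],[-64,-10,130],[-64,90,130]]
uv=np.array([[393,195],[538,223],[515,346],[369,318],[463,314],[391,300]],float)
x0=ray(c,453,270,92)
r=least_squares(lambda p:(proj(c,W(p,L))-uv).ravel(),[x0[0],x0[1],-.2],x_scale=[100,100,1])
print(r.x,r.fun.round(1),'key',W(r.x,[[20,-50,124],[-64,40,130]]))
print(proj(c,W(r.x,[[20,-50,136],[20,-72,136],[20,-28,136]])), c['cam_to_world'].round(2))
np.save('pose.npy',r.x)
im=cv2.imread('pics/top0.png')
cv2.imwrite('pics/c1.png',cv2.resize(im[180:360,355:555],None,fx=4,fy=3.3*4/3.3*.83,interpolation=cv2.INTER_CUBIC))
E
```

```text
[ 5.06798162e+02 -2.02242655e+02 -2.16665153e-01] [-0.8 -1.8 -0.4  0.4  0.9  0.4 -0.9 -0.1 -2.1  0.1  3.1  1. ] key [[ 515.58186036 -255.37312341  124.        ]
 [ 452.8934537  -149.41953135  130.        ]]
[[498.94410051 262.77140347]
 [513.21283593 265.68366173]
 [484.54813653 259.84141409]] [[-2.0000e-02 -1.0000e+00  5.0000e-02  5.0229e+02]
 [-1.0000e+00  2.0000e-02  1.0000e-02 -1.5900e+00]
 [-1.0000e-02 -5.0000e-02 -1.0000e+00  7.8867e+02]
 [ 0.0000e+00  0.0000e+00  0.0000e+00  1.0000e+00]]
```

Request:
send_rows(commands=[{"translation": [0.1,0.11,0],"twist": [0,0,0.06]},{"translation": [0.25,0.27,0],"twist": [0,0,0.16]},{"translation": [0.4,0.44,0],"twist": [0,0,0.26]},{"translation": [0.55,0.6,0],"twist": [0,0,0.35]},{"translation": [0.7,0.77,0],"twist": [0,0,0.45]},{"translation": [0.85,0.93,0],"twist": [0,0,0.55]},{"translation": [0.91,1,0],"twist": [0,0,0.6]},{"translation": [0.91,1,0],"twist": [0,0,0.64]},{"translation": [0.91,1,0],"twist": [0,0,0.64]},{"translation": [0.91,1,0],"twist": [0,0,0.64]}], grip=-1)

```text
t: 1.1
ee_pos: [305.4, -487.4, 404.7]
orientation: [2.967, 1.032, -0.0]
ft_force: [0.1, 0.5, 0.6]
width: 87.6
```

Request:
send_rows(commands=[{"translation": [0.1,0.11,0],"twist": [0,0,0.06]},{"translation": [0.25,0.27,0],"twist": [0,0,0.16]},{"translation": [0.4,0.44,0],"twist": [0,0,0.26]},{"translation": [0.55,0.6,0],"twist": [0,0,0.35]},{"translation": [0.7,0.77,0],"twist": [0,0,0.45]},{"translation": [0.85,0.93,0],"twist": [0,0,0.55]},{"translation": [0.91,1,0],"twist": [0,0,0.6]},{"translation": [0.91,1,0],"twist": [0,0,0.64]},{"translation": [0.91,1,0],"twist": [0,0,0.64]},{"translation": [0.91,1,0],"twist": [0,0,0.64]}])

```text
t: 2.1
ee_pos: [396.3, -387.5, 404.7]
orientation: [2.765, 1.492, -0.0]
ft_force: [-0.4, -0.5, -0.0]
width: 87.8
```

Request:
send_rows(commands=[{"translation": [0.1,0.11,0],"twist": [0,0,0.06]},{"translation": [0.25,0.27,0],"twist": [0,0,0.16]},{"translation": [0.4,0.44,0],"twist": [0,0,0.26]},{"translation": [0.55,0.6,0],"twist": [0,0,0.35]},{"translation": [0.7,0.77,0],"twist": [0,0,0.45]},{"translation": [0.85,0.93,0],"twist": [0,0,0.55]},{"translation": [0.95,1,0],"twist": [0,0,0.6]},{"translation": [1,1,0],"twist": [0,0,0.64]},{"translation": [1,1,0],"twist": [0,0,0.64]},{"translation": [1,1,0],"twist": [0,0,0.64]}])

```text
t: 3.1
ee_pos: [496.5, -287.4, 404.6]
orientation: [-2.491, -1.913, 0.0]
ft_force: [0.4, -0.4, -0.4]
width: 87.9
```

Run:
```python
from h import *
c=snap('wrist','w1');o=ctrl.get_obs();print(o['t'],o['ee_pos'],o['orientation'],o['ft_force'])
p=np.load('pose.npy');print(proj(c,W(p,[[20,-50,136],[20,-72,136],[20,-28,136],[-64,40,130],[-98,-118,92],[98,-118,92],[98,118,92],[-98,118,92]])).round())
```

```text
3.15 [ 496.34403426 -287.50273066  404.57119953] [-2.49169665e+00 -1.91299246e+00  4.45262283e-04] [ 0.62670238  0.15819774 -0.16106508]
[[ 328.  191.]
 [ 329.  226.]
 [ 327.  154.]
 [ 172.   36.]
 [ 173.  276.]
 [ 432.  265.]
 [ 448. -110.]
 [ 118.  -92.]]
```

View pics/w1.png

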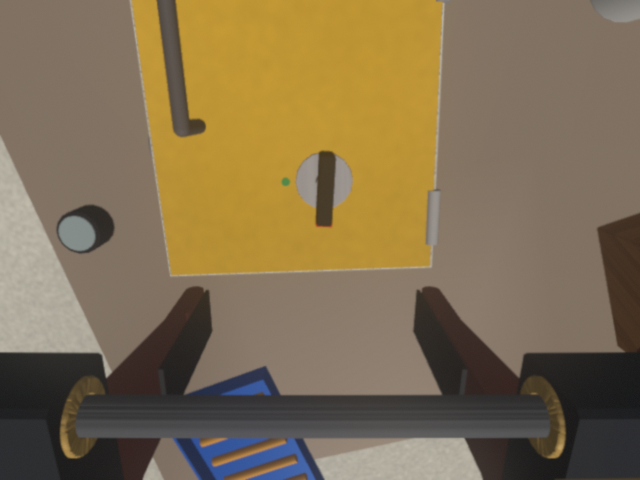

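The wrist view shows the key top running (327,153) to (324,225), within about 1 mm of the prediction. The key has already turned about 0.07 rad. Next: descend and grip.

Request:
send_rows(commands=[{"translation": [0.06,0.11,0],"twist": [0,0,-0.05]},{"translation": [0.13,0.22,0],"twist": [0,0,-0.05]},{"translation": [0.19,0.32,-0.05],"twist": [0,0,-0.05]},{"translation": [0.19,0.32,-0.2],"twist": [0,0,-0.05]},{"translation": [0.19,0.32,-0.4],"twist": [0,0,-0.05]},{"translation": [0.19,0.32,-0.6],"twist": [0,0,-0.05]},{"translation": [0.19,0.32,-0.8],"twist": [0,0,-0.05]},{"translation": [0.19,0.32,-0.93],"twist": [0,0,-0.05]},{"translation": [0.19,0.32,-1],"twist": [0,0,-0.05]},{"translation": [0.19,0.32,-1],"twist": [0,0,-0.05]}])

```text
t: 4.15
ee_pos: [515.7, -254.7, 303.8]
orientation: [-2.513, -1.883, 0.001]
ft_force: [0.0, -0.2, 0.4]
width: 88.2
```

Request:
send_rows(commands=[{"translation": [0,0,-0.06],"twist": [0,0,0]},{"translation": [0,0,-0.12],"twist": [0,0,0]},{"translation": [0,0,-0.16],"twist": [0,0,0]},{"translation": [0,0,-0.16],"twist": [0,0,0]},{"translation": [0,0,-0.16],"twist": [0,0,0]},{"translation": [0,0,-0.16],"twist": [0,0,0]},{"translation": [0,0,-0.16],"twist": [0,0,0]},{"translation": [0,0,-0.16],"twist": [0,0,0]},{"translation": [0,0,-0.16],"twist": [0,0,0]},{"translation": [0,0,-0.16],"twist": [0,0,0]}])

```text
t: 5.15
ee_pos: [515.8, -254.9, 288.8]
orientation: [2.514, 1.883, 0.0]
ft_force: [0.5, 0.3, -1.2]
width: 88.1
```

Request:
send_rows(commands=[{"translation": [0,0,0],"twist": [0,0,0]},{"translation": [0,0,0],"twist": [0,0,0]},{"translation": [0,0,0],"twist": [0,0,0]},{"translation": [0,0,0],"twist": [0,0,0]},{"translation": [0,0,0],"twist": [0,0,0]},{"translation": [0,0,0],"twist": [0,0,0]},{"translation": [0,0,0],"twist": [0,0,0]},{"translation": [0,0,0],"twist": [0,0,0]},{"translation": [0,0,0],"twist": [0,0,0]},{"translation": [0,0,0],"twist": [0,0,0]}], grip=1)

```text
t: 6.15
ee_pos: [514.6, -254.5, 288.3]
orientation: [-2.511, -1.881, 0.004]
ft_force: [-13.1, 1.3, 10.9]
width: 11.5
```

Request:
send_rows(commands=[{"translation": [-0.01,0,0],"twist": [0,0,-0.1]},{"translation": [-0.01,0,0],"twist": [0,0,-0.2]},{"translation": [-0.01,0,0],"twist": [0,0,-0.3]},{"translation": [-0.01,0,0],"twist": [0,0,-0.4]},{"translation": [-0.01,0,0],"twist": [0,0,-0.5]},{"translation": [-0.01,0,0],"twist": [0,0,-0.6]},{"translation": [-0.01,0,0],"twist": [0,0,-0.7]},{"translation": [-0.01,0,0],"twist": [0,0,-0.8]},{"translation": [-0.01,0,0],"twist": [0,0,-0.9]},{"translation": [-0.01,0,0],"twist": [0,0,-1]}])

```text
t: 7.15
ee_pos: [514.3, -254.6, 288.5]
orientation: [-2.902, -1.2, 0.002]
ft_force: [-2.6, 1.0, 0.5]
width: 10.2
```

```bash
python3 -c "
from h import *
o=ctrl.get_obs();print(o['ft_force'],o['moment'],o['width'],o['orientation'])"
```

```text
[-2.58716171  1.03405583  0.46577849] [0.14744132 0.39709591 0.0024505 ] 10.163712496558649 [-2.90191412e+00 -1.19953323e+00  2.06388320e-03]
```

Request:
send_rows(commands=[{"translation": [0,0,0],"twist": [0,0,-0.1]},{"translation": [0,0,0],"twist": [0,0,-0.2]},{"translation": [0,0,0],"twist": [0,0,-0.3]},{"translation": [0,0,0],"twist": [0,0,-0.4]},{"translation": [0,0,0],"twist": [0,0,-0.5]},{"translation": [0,0,0],"twist": [0,0,-0.6]},{"translation": [0,0,0],"twist": [0,0,-0.7]},{"translation": [0,0,0],"twist": [0,0,-0.8]},{"translation": [0,0,0],"twist": [0,0,-0.9]},{"translation": [0,0,0],"twist": [0,0,-1]}])

```text
t: 8.15
ee_pos: [514.4, -254.9, 288.5]
orientation: [-3.109, -0.445, 0.002]
ft_force: [-1.2, -0.9, 1.0]
width: 10.1
```

Request:
send_rows(commands=[{"translation": [0,0,0],"twist": [0,0,-0.12]},{"translation": [0,0,0],"twist": [0,0,-0.25]},{"translation": [0,0,0],"twist": [0,0,-0.37]},{"translation": [0,0,0],"twist": [0,0,-0.5]},{"translation": [0,0,0],"twist": [0,0,-0.62]},{"translation": [0,0,0],"twist": [0,0,-0.75]},{"translation": [0,0,0],"twist": [0,0,-0.88]},{"translation": [0,0,0],"twist": [0,0,-1]},{"translation": [0,0,0],"twist": [0,0,-1]},{"translation": [0,0,0],"twist": [0,0,-1]}])

```text
t: 9.15
ee_pos: [514.4, -255.1, 288.5]
orientation: [3.124, -0.333, -0.002]
ft_force: [-2.5, -3.1, -0.4]
width: 10.3
```

```bash
python3 -c "
from h import *
o=ctrl.get_obs();print(o['ft_force'],o['moment'],o['width'],o['orientation'],o['qpos'])
d=snap('wrist','w2')"
```

```text
[-2.48326236 -3.13114554 -0.44116704] [-0.52049121  0.61484424 -0.01598402] 10.328500916592503 [ 3.12355466e+00 -3.33111738e-01 -1.52578083e-03] [-4.81006746e-01  5.07492982e-01  1.81700979e+00 -9.02417613e-04
  8.17874960e-01  1.30289393e+00]
```

View pics/w2.png

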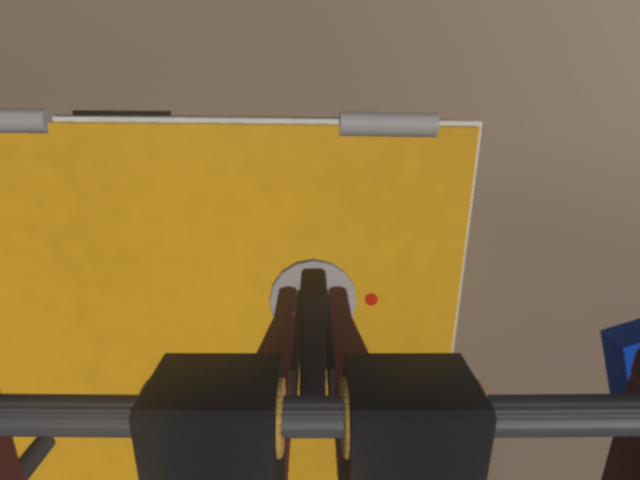

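The key is square to the hinge and its measured turn is about 1.57 rad. Next: release, rise and go to the bar.

Request:
send_rows(commands=[{"translation": [0,0,0],"twist": [0,0,0]},{"translation": [0,0,0],"twist": [0,0,0]},{"translation": [0,0,0],"twist": [0,0,0]},{"translation": [0,0,0],"twist": [0,0,0]},{"translation": [0,0,0.1],"twist": [0,0,0]},{"translation": [0,0,0.25],"twist": [0,0,0]},{"translation": [0,0,0.45],"twist": [0,0,0]},{"translation": [0,0,0.65],"twist": [0,0,0]},{"translation": [0,0,0.8],"twist": [0,0,0]},{"translation": [0,0,0.9],"twist": [0,0,0]}], grip=-1)

```text
t: 10.2
ee_pos: [515.1, -255.0, 381.4]
orientation: [3.123, -0.336, 0.005]
ft_force: [0.3, 0.1, -1.0]
width: 86.2
```

Request:
send_rows(commands=[{"translation": [-0.02,0.03,0],"twist": [0,0,0.1]},{"translation": [-0.04,0.07,0],"twist": [0,0,0.25]},{"translation": [-0.07,0.12,0],"twist": [0,0,0.4]},{"translation": [-0.1,0.17,0],"twist": [0,0,0.55]},{"translation": [-0.13,0.22,0],"twist": [0,0,0.7]},{"translation": [-0.16,0.27,0],"twist": [0,0,0.85]},{"translation": [-0.18,0.32,0],"twist": [0,0,0.95]},{"translation": [-0.2,0.35,0],"twist": [0,0,1]},{"translation": [-0.2,0.35,0],"twist": [0,0,1]},{"translation": [-0.2,0.35,0],"twist": [0,0,1]}])

```text
t: 11.2
ee_pos: [494.9, -220.0, 379.0]
orientation: [3.109, 0.446, 0.001]
ft_force: [-0.2, -0.3, -0.9]
width: 88.0
```

Request:
send_rows(commands=[{"translation": [-0.02,0.03,0],"twist": [0,0,0.1]},{"translation": [-0.04,0.07,0],"twist": [0,0,0.25]},{"translation": [-0.07,0.12,0],"twist": [0,0,0.4]},{"translation": [-0.1,0.17,0],"twist": [0,0,0.55]},{"translation": [-0.13,0.22,0],"twist": [0,0,0.7]},{"translation": [-0.16,0.27,0],"twist": [0,0,0.85]},{"translation": [-0.18,0.32,0],"twist": [0,0,0.95]},{"translation": [-0.2,0.35,0],"twist": [0,0,1]},{"translation": [-0.2,0.35,0],"twist": [0,0,1]},{"translation": [-0.2,0.35,0],"twist": [0,0,1]}])

```text
t: 12.2
ee_pos: [474.9, -185.1, 378.8]
orientation: [2.903, 1.201, 0.0]
ft_force: [-0.2, 0.3, -0.1]
width: 87.6
```

Request:
send_rows(commands=[{"translation": [-0.02,0.03,0],"twist": [0,0,0.1]},{"translation": [-0.04,0.07,0],"twist": [0,0,0.25]},{"translation": [-0.07,0.12,0],"twist": [0,0,0.4]},{"translation": [-0.1,0.17,0],"twist": [0,0,0.55]},{"translation": [-0.13,0.22,0],"twist": [0,0,0.7]},{"translation": [-0.16,0.27,0],"twist": [0,0,0.85]},{"translation": [-0.18,0.32,0],"twist": [0,0,0.95]},{"translation": [-0.22,0.35,0],"twist": [0,0,1]},{"translation": [-0.22,0.35,0],"twist": [0,0,1]},{"translation": [-0.22,0.35,0],"twist": [0,0,1]}])

```text
t: 13.2
ee_pos: [452.9, -150.1, 378.8]
orientation: [2.515, 1.882, 0.0]
ft_force: [0.1, 0.8, 0.3]
width: 88.2
```

```bash
python3 -c "
from h import *
o=ctrl.get_obs();print(o['t'],o['ft_force'],o['width'],o['orientation'],o['ee_pos'])
c=snap('wrist','w3');snap('top','t3')
p=np.load('pose.npy');print(proj(c,W(p,[[-64,-10,130],[-64,40,130],[-64,90,130],[98,-118,92],[98,118,92],[-98,-118,92]])).round())
"
```

```text
13.2 [0.08751786 0.75110973 0.31237131] 88.15531342767811 [2.51539544e+00 1.88161179e+00 2.05698144e-04] [ 452.86911872 -150.08536004  378.75896171]
[[316. 333.]
 [310. 257.]
 [304. 171.]
 [532. 417.]
 [566.  99.]
 [282. 432.]]
```

View pics/w3.png

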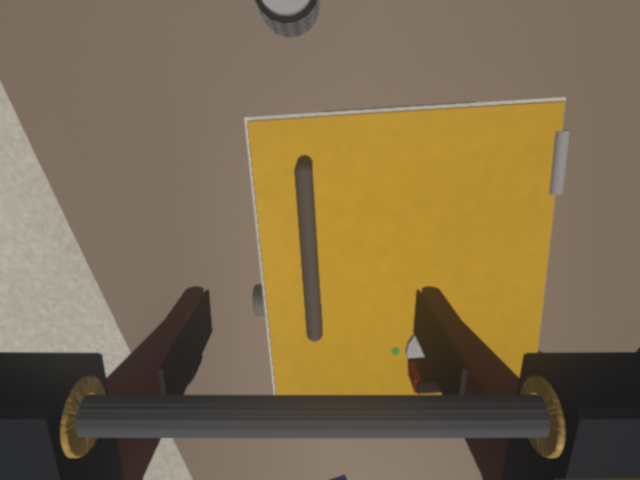

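The bar runs (304,165)–(315,335), as predicted, and the key's red end now points to the green dot. Next: descend and grip.

Request:
send_rows(commands=[{"translation": [0,0,-0.05],"twist": [0,0,0.07]},{"translation": [0,0,-0.15],"twist": [0,0,0.14]},{"translation": [0,0,-0.3],"twist": [0,0,0.14]},{"translation": [0,0,-0.45],"twist": [0,0,0.14]},{"translation": [0,0,-0.6],"twist": [0,0,0.14]},{"translation": [0,0,-0.72],"twist": [0,0,0.14]},{"translation": [0,0,-0.8],"twist": [0,0,0.14]},{"translation": [0,0,-0.86],"twist": [0,0,0.14]},{"translation": [0,0,-0.86],"twist": [0,0,0.14]},{"translation": [0,0,-0.86],"twist": [0,0,0.14]}])

```text
t: 14.3
ee_pos: [453.0, -150.0, 292.9]
orientation: [2.447, 1.97, 0.0]
ft_force: [0.3, 0.5, 0.2]
width: 87.9
```

Request:
send_rows(commands=[{"translation": [0,0,0],"twist": [0,0,0]},{"translation": [0,0,0],"twist": [0,0,0]},{"translation": [0,0,0],"twist": [0,0,0]},{"translation": [0,0,0],"twist": [0,0,0]},{"translation": [0,0,0],"twist": [0,0,0]},{"translation": [0,0,0],"twist": [0,0,0]},{"translation": [0,0,0],"twist": [0,0,0]},{"translation": [0,0,0],"twist": [0,0,0]},{"translation": [0,0,0],"twist": [0,0,0]},{"translation": [0,0,0],"twist": [0,0,0]}], grip=1)

```text
t: 15.3
ee_pos: [452.3, -149.8, 292.5]
orientation: [-2.446, -1.969, 0.002]
ft_force: [-12.8, 2.5, 8.6]
width: 11.3
```

Run:
```python
from h import *
o=ctrl.get_obs();print(o['t'],o['ft_force'],o['width'],o['orientation'],o['ee_pos'])
a=np.load('pose.npy')[2]
def q(t): # bar rel hinge at angle t
    x=-162*np.cos(t)+42*np.sin(t); z=42*np.cos(t)+162*np.sin(t); return np.array([x*np.cos(a),x*np.sin(a),z])
ts=np.arange(0,1.56,.05)
for t in ts: print(round(t,2),((q(t)-q(0))/100).round(3))
```

```text
15.3 [-12.80851565   2.52794834   8.57917372] 11.288631775379175 [-2.44564731e+00 -1.96936884e+00  1.70671177e-03] [ 452.33353309 -149.78814537  292.52221454]
0.0 [0. 0. 0.]
0.05 [ 0.022 -0.005  0.08 ]
0.1 [ 0.049 -0.011  0.16 ]
0.15 [ 0.079 -0.017  0.237]
0.2 [ 0.113 -0.025  0.313]
0.25 [ 0.151 -0.033  0.388]
0.3 [ 0.192 -0.042  0.46 ]
0.35 [ 0.237 -0.052  0.53 ]
0.4 [ 0.285 -0.063  0.598]
0.45 [ 0.336 -0.074  0.663]
0.5 [ 0.39  -0.086  0.725]
0.55 [ 0.448 -0.099  0.785]
0.6 [ 0.508 -0.112  0.841]
0.65 [ 0.571 -0.126  0.895]
0.7 [ 0.636 -0.14   0.945]
0.75 [ 0.704 -0.155  0.992]
0.8 [ 0.774 -0.17   1.035]
0.85 [ 0.846 -0.186  1.074]
0.9 [ 0.92  -0.203  1.11 ]
0.95 [ 0.995 -0.219  1.142]
1.0 [ 1.072 -0.236  1.17 ]
1.05 [ 1.151 -0.253  1.194]
1.1 [ 1.23  -0.271  1.214]
1.15 [ 1.31  -0.288  1.23 ]
1.2 [ 1.391 -0.306  1.242]
1.25 [ 1.472 -0.324  1.25 ]
1.3 [ 1.554 -0.342  1.253]
1.35 [ 1.636 -0.36   1.253]
1.4 [ 1.717 -0.378  1.248]
1.45 [ 1.799 -0.396  1.239]
1.5 [ 1.879 -0.414  1.226]
1.55 [ 1.959 -0.431  1.208]
```

Request:
send_rows(commands=[{"translation": [0.022,-0.005,0.08],"twist": [0,0,0]},{"translation": [0.049,-0.011,0.16],"twist": [0,0,0]},{"translation": [0.079,-0.017,0.237],"twist": [0,0,0]},{"translation": [0.113,-0.025,0.313],"twist": [0,0,0]},{"translation": [0.151,-0.033,0.388],"twist": [0,0,0]},{"translation": [0.192,-0.042,0.46],"twist": [0,0,0]},{"translation": [0.237,-0.052,0.53],"twist": [0,0,0]},{"translation": [0.285,-0.063,0.598],"twist": [0,0,0]},{"translation": [0.336,-0.074,0.663],"twist": [0,0,0]},{"translation": [0.39,-0.086,0.725],"twist": [0,0,0]}])

```text
t: 16.3
ee_pos: [489.5, -158.1, 365.1]
orientation: [-2.441, -1.966, 0.009]
ft_force: [-14.9, 0.8, 4.4]
width: 9.0
```

Run:
```python
from h import *
snap('scene','s4')
im=cv2.imread('pics/s4.png');cv2.imwrite('pics/s4c.png',cv2.resize(im[60:320,100:400],None,fx=2,fy=2))
```

```text
(no output)
```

View pics/s4c.png

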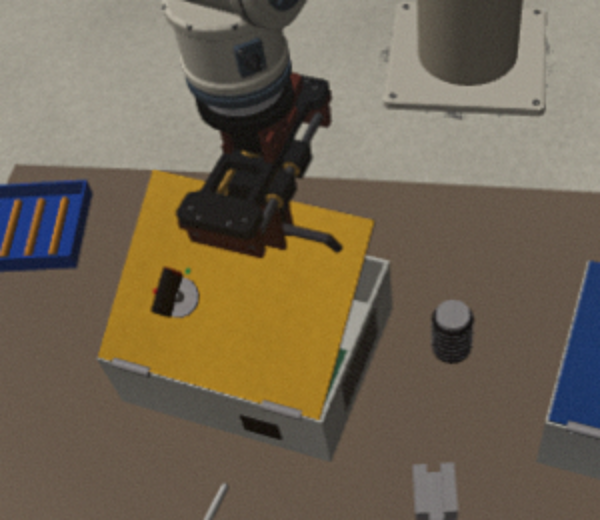

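The panel is rising with the bar in the jaws; both finger backs are clear of the panel and the key.

Request:
send_rows(commands=[{"translation": [0.058,-0.013,0.06],"twist": [0,0,0]},{"translation": [0.118,-0.026,0.116],"twist": [0,0,0]},{"translation": [0.181,-0.04,0.17],"twist": [0,0,0]},{"translation": [0.246,-0.054,0.22],"twist": [0,0,0]},{"translation": [0.314,-0.069,0.267],"twist": [0,0,0]},{"translation": [0.384,-0.084,0.31],"twist": [0,0,0]},{"translation": [0.456,-0.1,0.349],"twist": [0,0,0]},{"translation": [0.53,-0.117,0.385],"twist": [0,0,0]},{"translation": [0.605,-0.133,0.417],"twist": [0,0,0]},{"translation": [0.682,-0.15,0.445],"twist": [0,0,0]}])

```text
t: 17.35
ee_pos: [559.5, -173.8, 412.2]
orientation: [-2.447, -1.97, 0.002]
ft_force: [-7.3, -1.0, 5.0]
width: 9.1
```

Request:
send_rows(commands=[{"translation": [0.079,-0.017,0.024],"twist": [0,0,0]},{"translation": [0.158,-0.035,0.044],"twist": [0,0,0]},{"translation": [0.238,-0.052,0.06],"twist": [0,0,0]},{"translation": [0.319,-0.07,0.072],"twist": [0,0,0]},{"translation": [0.4,-0.088,0.08],"twist": [0,0,0]},{"translation": [0.482,-0.106,0.083],"twist": [0,0,0]},{"translation": [0.564,-0.124,0.083],"twist": [0,0,0]},{"translation": [0.645,-0.142,0.078],"twist": [0,0,0]},{"translation": [0.727,-0.16,0.069],"twist": [0,0,0]},{"translation": [0.76,-0.167,0.065],"twist": [0,0,0]}])

```text
t: 18.35
ee_pos: [636.5, -191.1, 418.2]
orientation: [2.445, 1.969, -0.0]
ft_force: [-5.8, -2.9, 4.9]
width: 9.0
```

Request:
send_rows(commands=[{"translation": [0,0,0],"twist": [0,0,0]},{"translation": [0,0,0],"twist": [0,0,0]},{"translation": [0,0,0],"twist": [0,0,0]},{"translation": [0,0,0],"twist": [0,0,0]},{"translation": [0,0,0],"twist": [0,0,0]},{"translation": [0,0,0],"twist": [0,0,0]},{"translation": [0,0,0],"twist": [0,0,0]},{"translation": [0,0,0],"twist": [0,0,0]},{"translation": [0,0,0],"twist": [0,0,0]},{"translation": [0,0,0],"twist": [0,0,0]}], grip=0.45)

```text
t: 19.35
ee_pos: [636.0, -190.2, 416.2]
orientation: [-2.447, -1.97, -0.0]
ft_force: [-0.2, 0.8, -0.8]
width: 23.8
```

Run:
```python
from h import *
snap('scene','s5');print(ctrl.get_obs()['ft_force'])
im=cv2.imread('pics/s5.png');cv2.imwrite('pics/s5c.png',cv2.resize(im[60:320,100:400],None,fx=2,fy=2))
```

```text
[ 0.05357425 -0.4562143   0.61818176]
```

View pics/s5c.png

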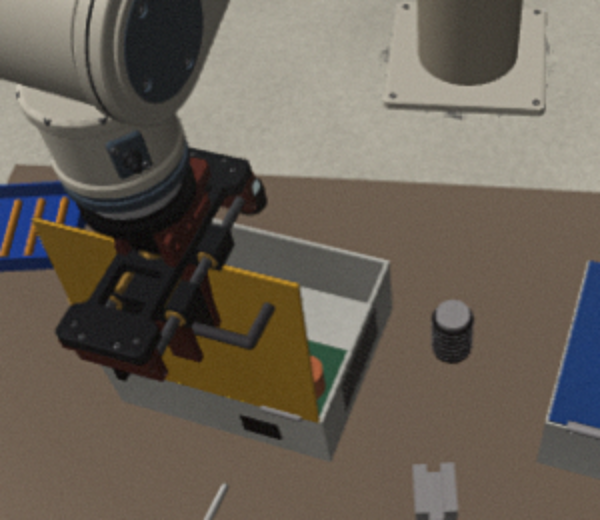

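The panel stands almost upright, the bar is on its far face, the jaws are open around the bar and the force is about zero. Next: withdraw straight up.

Request:
send_rows(commands=[{"translation": [0,0,0.05],"twist": [0,0,0]},{"translation": [0,0,0.13],"twist": [0,0,0]},{"translation": [0,0,0.23],"twist": [0,0,0]},{"translation": [0,0,0.33],"twist": [0,0,0]},{"translation": [0,0,0.45],"twist": [0,0,0]},{"translation": [0,0,0.57],"twist": [0,0,0]},{"translation": [0,0,0.7],"twist": [0,0,0]},{"translation": [0,0,0.82],"twist": [0,0,0]},{"translation": [0,0,0.93],"twist": [0,0,0]},{"translation": [0,0,1],"twist": [0,0,0]}])

```text
t: 20.4
ee_pos: [636.1, -190.3, 517.6]
orientation: [2.446, 1.97, 0.001]
ft_force: [0.3, 0.2, -0.6]
width: 24.1
```

Run:
```python
from h import *
snap('scene','s6');print(ctrl.get_obs()['ft_force'])
im=cv2.imread('pics/s6.png');cv2.imwrite('pics/s6c.png',cv2.resize(im[60:330,100:520],None,fx=1.9,fy=1.9))
```

```text
[ 0.94256412 -0.37750257  1.64102424]
```

View pics/s6c.png

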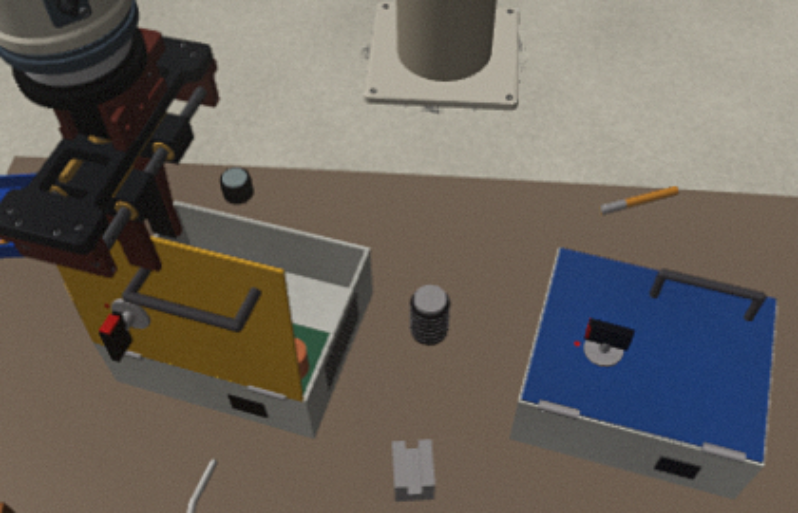

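The panel stands upright by itself, its key is still turned, the blue case is shut and locked, and the fingertips are about 50 mm above the panel's edge.

```bash
python3 -c "
from h import *
print(ctrl.close_job(),ctrl.get_obs()['t'])"
```

```text
the job is handed in; nothing more can be done
the job is handed in; nothing more can be done
```

I unlocked the yellow panel's key, swung the panel up by its bar handle to about 1.47 rad, and let go. The job was handed in at about 20.5 s of the 51 s allowed; no verdict was reported.

- **Key:** I turned it clockwise to about 1.57 rad, judging by the tool's measured turn. The wrist picture then showed its red end at the green dot, with the panel still shut.
- **Panel:** The last scene picture shows it standing nearly upright by itself with its key still turned. The 1.47 rad is the angle I commanded, not one I measured; after release I checked it only by eye.
- **Blue case:** It looks shut and locked in the last picture.
- **Robot:** The gripper was clear, with the fingertips about 50 mm above the panel's edge and the wrist force near zero. The highest force I read at the end of a move was about 17 N, as the jaws closed on the key.

No check failed. The only oddity was a jaw opening of about 9 mm on the 10 mm bar during the swing; the panel still followed the gripper.

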